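# Isolate the drill press at the plug-in isolator

### The job

Isolate the drill press at the twin isolator base: someone has stood the red sealant bottle in the way of the orange plug, so set the bottle down upright on the bench beside the base, slide the red lock beside the orange plug outwards to its end stop, then pull the orange plug out past its detent until it rests against the front stop, and leave it there flat in its rails. Leave the blue plug plugged in and locked, and do not shift or tip the small things standing around the base.

Things in the scene. Friction and masses are not known exactly. Their poses are not given: they have to be found in the camera images.
- base: fixed twin isolator base, grey, black socket hood at its +x end, front stop bar at its -x end. Origin: on the bench, midway between the bays; x from stop to hood, z up. Bed x -96 to 72, y +-77, top z 12 mm; bays at y +37 (left) and -37 (right); rail tops z 26, stop bar top z 28. Lock tracks reach out to y +-134 at x -30 to 18. A seated plug's origin is at (0, +-37, 12)
- bay_left (a point): point on the bed (z 12 mm) of the left bay where the origin of a plug lies when the plug rests against the front stop: 42 mm out from seated. A sprung detent holds a seated plug: 10 to 20 N free it within the first 20 mm, then it slides easily; rails keep it down. Axes as base
- bay_right (a point): the same point in the right bay
- hood_left (a point): front upper edge of the black hood above the left bay, 62 mm above the bench; the hood reaches 56 mm back from it, and carries a steel detent barrel (18 mm diameter, to 78 mm above the bench) 12 mm behind this edge. Axes as base
- hood_right (a point): the same point above the right bay
- plug_orange: orange plug, the one to pull out; it may be in either bay; 90 (x) x 66 (y) x 66 (z) mm. Origin: centre of its underside; +x points into the socket, it is pulled along -x; z up. Black foot 66 wide, 8 high; body with flat deck at z = 36, 32 wide in front of x = 2, 52 behind; at the front an upright pull rib, x -45 to -35, y +-24, z 36 to 66 mm. 49 mm of free deck between rib and hood when seated
- plug_blue: blue plug, in the other bay; it stays in; 90 (x) x 66 (y) x 66 (z) mm. Origin: centre of its underside; +x points into the socket, it is pulled along -x; z up. Black foot 66 wide, 8 high; body with flat deck at z = 36, 32 wide in front of x = 2, 52 behind; at the front an upright pull rib, x -45 to -35, y +-24, z 36 to 66 mm. 49 mm of free deck between rib and hood when seated
- plug_orange_rib (a point): middle of the top edge of the orange plug's pull rib
- lock_left (a joint): travel of the left lock (the red knob on the +y side of the base): 0 = locked, its steel tongue stands before the shoulder of the plug in that bay; 0.024 m = fully open, at the end stop; it slides along the base's +y (outwards), away from the plug, stays where it is left, about 2 N
- lock_right (a joint): travel of the right lock (the red knob on the -y side of the base): 0 = locked, its steel tongue stands before the shoulder of the plug in that bay; 0.024 m = fully open, at the end stop; it slides along the base's -y (outwards), away from the plug, stays where it is left, about 2 N
- lock_left_knob (a point): centre of the top of the red knob of the left lock; knob 22 (base x) x 18 (base y) mm, 30 mm tall, its top 74.5 mm above the bench; it stands on a carriage whose top is 44.5 mm above the bench. Axes as base
- lock_right_knob (a point): centre of the top of the red knob of the right lock; knob 22 (base x) x 18 (base y) mm, 30 mm tall, its top 74.5 mm above the bench; it stands on a carriage whose top is 44.5 mm above the bench. Axes as base
- sealant_bottle: red flat bottle with black pointed cap, 26 (x) x 46 (y) x 118 (z) mm, 75 g, origin at the centre of its underside. Body 26 x 46 up to about z = 80, then the cap. It starts standing on the bed (12 mm above the bench) between the orange plug and the front stop, its broad side across the bay; the slot there is 42 mm along base x and 55 mm wide between the rail lips
- coupling_a: small white coupling with blue stripes, 29 mm wide, 48 tall, standing, origin under its centre; bystander
- coupling_b: another coupling like coupling_a; bystander
- sleeve_a: plain grey sleeve, 34 mm diameter, 41 tall, standing, origin under its centre; bystander

How it is judged:
By the outcome, as a careful person would: the job done as asked, in the order asked, and still so for the second after the job is handed in, with the robot touching nothing.
It also fails if it takes over 54 s, if anything falls off the work surface, if the arm or the gripper's body presses on something with over 40 N, if the wrist force passes 120 N, or if a joint passes its speed limit or range.

### The arm

A 6-joint arm with a two-finger parallel gripper is mounted at the origin on a cart in front of the work surface, level with it; the furniture and walls round the work are solid. World frame = base frame: x ahead of the robot, y to its left, z up, the work surface at z = 0. Lengths are in m, angles in rad, forces in N, time in s.
With the tool pointing down it reaches from about 0.3 to 0.75 m from the base axis. Payload 8.5 kg.
Tool frame: the origin (TCP) lies midway between the tips of the shut fingers; the grasp point (between the pads) lies 19 mm behind it; z points along the fingers, y is the line along which they close (so a half turn about z gives the same grasp; the last joint's range is limited). The gripper opens to 85 mm and grips with 20 to 120 N. Pads are 22 mm wide; open, the fingers measure 114 mm over their backs; the gripper's body (76 mm by 85 mm) begins 54 mm behind the grasp point. The pads swing forward as they close: fully open they stand 13 mm farther back than shut.
Start: joints at [1.118, 0.381, 1.297, -0, 1.464, -0.215], TCP at [0.13, 0.535, 0.231] pointing down, gripper open.
Joint ranges: [-3.11, 3.11], [-0.89, 2.33], [0.22, 2.48], [-1.42, 4.56], [0.17, 2.85], [-2.88, 2.88]. Speed limits (rad/s): [2.39, 2.39, 3.14, 3.14, 3.14, 3.14].

### API

Orientations are given as a rotation vector (axis times angle).
In Python, from station import manip, viewer gives the robot as it stands. The module is installed in compiled form; this text tells all that it offers.
- The arm moves only by the tool jog_arm, never from a script. Its argument "moves" is one flat list of numbers, 6 for each row, row after row: the shift along the tool's x, y, z as a fraction of full scale, then the turn, a rotation vector about the tool's x, y, z as a fraction of full scale. A call has 1 to 20 rows; each row is the pose to reach, as a shift and turn from the pose commanded when the call began, along the tool's axes at that moment; what a row does not reach only later rows make up. Full scale, the value 1, is 60 cm for a shift and 1.5 rad for a turn. A row lasts 1/10 s, in which the tool goes at most 50 mm and 8.59 degrees, less where a joint would pass 70% of its speed; a pose out of reach is approached as far as the arm can. A call with a number of a shift or a turn outside -1 to 1 is refused whole. A call with a gripper value outside its range is refused whole. "jaw" is the closure, from -1 (fully open) to 1 (shut), set as the call begins (left out, the last holds). The fingers move at their own pace and stop on an object; the grip force is fixed at half the most. Time passes only in rows, so rows that repeat a pose let the fingers close. It gives the time, the measured TCP pose, the force, the opening and the grip force at its end, in the units of the state.
- manip.read_state(): the state, without advancing time (a new reading comes with each control period).
- viewer.camera(name): name is "scene" or "top"; returns a dict with "image" (400x640x3 uint8, blue, green, red), "z_map" (400x640 float32, m along the optical axis (not along the pixel's ray), 0 where there is no reading), "fx", "fy", "cx", "cy" (pixels), "rvec" (rotation vector, rad) and "tvec" (3), from world to camera coordinates, as OpenCV has them. Camera axes: x right, y down, z forward; pixel columns grow to the right and rows downward; lengths in m; the calibration is good to about 2 mm. A picture is of the moment at which its call begins.
- manip.sign_off(): hands the job in; it is judged then, once.
Trained networks look in the newest picture that a camera, given by its name, has taken for a name from the list of things; names that differ only in an ending like _2 or _b are one class to them, and where a whole thing is asked for, a point or a joint stands for the part that bears it (a point fixed in the world has none). Each returns a list of dicts, best first, with "p" (0 to 1); they miss things now and then, are a little off and sometimes report something else, mostly with a low value. They report only what shows in the picture. A call takes as long as a camera call.
- viewer.spot_in(camera, target): "position" ([x, y, z] in m, in the coordinates of the camera as it stood for that picture, good to about 4 mm: the middle of the surface that is visible of it).
- viewer.outline_of(camera, target): "pixels" (400x640 bool, what is visible of it).
The state is a dict: "time_s": time; "qpos": joint angles; "qd": joint speeds; "effort": joint torques, N m; "ee_pos": TCP position; "tool_rot": TCP orientation; "force": force on the tool from outside, world axes, zero at the start; "wrist_torque": the same for the moment, N m; "width": finger opening in m; "grip_force": force on a finger pad.
Only numpy, scipy, OpenCV 4.12 (cv2) and the standard library are available. Lean on these libraries where they do the work, as an engineer would, in place of code of your own. Each camera call takes 0.05 s, during which the arm holds its last target. There are 200 camera calls.

## Working session

There is one attempt and no reset: what is moved stays moved. The work goes in short steps, Python scripts to look and compute and a tool call to move; the robot and the scene stay as the last step left them, time stands still between calls to the robot, and variables do not carry over. Pictures are saved under pics/ and viewed, at most 10 in all, crops included, and the job is handed in when it is done.

Besides the shell and the picture viewer there is one more tool, called after ">>>" by a JSON object that holds its "fn" and its "kwargs", one argument or row to a line. jog_arm: Moves the arm, as the interface text tells. Shift numbers are shares of 60 cm and turn numbers shares of 1.5 rad, none past 1 either way. Its arguments: {"type":"object","properties":{"moves":{"type":"array"},"jaw":{"type":"number"}},"required":["moves"]}

```bash
mkdir -p pics
cat > h.py <<'E'
import numpy as np, cv2
from scipy.spatial.transform import Rotation as R
from station import manip, viewer
def world(c,p):
    M=cv2.Rodrigues(np.array(c["rvec"],float))[0]
    return (np.asarray(p)-np.array(c["tvec"]).ravel())@M
def cloud(c):
    z=c["z_map"]; v,u=np.mgrid[0:400,0:640]
    P=np.stack([(u-c["cx"])/c["fx"]*z,(v-c["cy"])/c["fy"]*z,z],-1)
    W=world(c,P.reshape(-1,3)).reshape(400,640,3); W[z==0]=np.nan
    return W
E
python3 - <<'E'
from h import *
s=manip.read_state(); print({k:np.round(v,3) for k,v in s.items()})
for n in("scene","top"):
    c=viewer.camera(n); cv2.imwrite(f"pics/{n}0.png",c["image"]); np.save(f"{n}0.npy",cloud(c))
    print(n,np.round(world(c,[0,0,0]),3))
    for t in["base","plug_orange","plug_blue","plug_orange_rib","lock_left_knob","lock_right_knob","sealant_bottle","coupling_a","sleeve_a","hood_left","hood_right","bay_left","bay_right"]:
        print(t,[(round(d["p"],2),np.round(world(c,d["position"]),3).tolist()) for d in viewer.spot_in(n,t)[:3]])
E
```

```text
{'time_s': np.float64(0.0), 'qpos': array([ 1.118,  0.381,  1.298,  0.   ,  1.464, -0.215]), 'qd': array([-0.   ,  0.001, -0.   ,  0.   ,  0.001, -0.001]), 'effort': array([-1.0000e-03, -4.4844e+01, -2.3128e+01, -0.0000e+00,  5.0000e-03,
       -0.0000e+00]), 'ee_pos': array([0.129, 0.534, 0.231]), 'tool_rot': array([-3.730e-01, -3.119e+00,  2.000e-03]), 'force': array([-0.723, -0.879,  0.472]), 'wrist_torque': array([ 0.053, -0.014,  0.012]), 'grip_force': np.float64(0.0), 'width': np.float64(0.085)}
scene [-0.037 -0.498  0.557]
base [(0.81, [0.503, -0.223, 0.027])]
plug_orange [(0.66, [0.518, -0.184, 0.045])]
plug_blue [(0.43, [0.466, -0.318, 0.037])]
plug_orange_rib [(0.89, [0.517, -0.181, 0.046])]
lock_left_knob [(0.73, [0.493, -0.106, 0.059]), (0.69, [0.555, -0.074, 0.036]), (0.51, [0.486, -0.24, 0.047])]
lock_right_knob [(0.73, [0.49, -0.106, 0.059]), (0.6, [0.521, -0.29, 0.046])]
sealant_bottle [(0.73, [0.446, -0.178, 0.072])]
coupling_a [(0.92, [0.465, -0.321, 0.032]), (0.62, [0.442, -0.177, 0.07]), (0.59, [0.583, -0.306, 0.033])]
sleeve_a [(0.34, [0.502, -0.219, 0.028])]
hoo
[... 254 characters left out ...]
4])]
top [ 0.325 -0.081  0.901]
base [(0.82, [0.517, -0.206, 0.026])]
plug_orange [(0.93, [0.501, -0.165, 0.052])]
plug_blue [(0.83, [0.508, -0.236, 0.045]), (0.52, [0.515, -0.205, 0.029])]
plug_orange_rib [(0.6, [0.508, -0.165, 0.049])]
lock_left_knob [(0.71, [0.503, -0.115, 0.048])]
lock_right_knob [(0.73, [0.522, -0.287, 0.043])]
sealant_bottle [(0.6, [0.447, -0.169, 0.092])]
coupling_a [(0.77, [0.592, -0.302, 0.039]), (0.51, [0.474, -0.32, 0.043]), (0.31, [0.502, -0.167, 0.051])]
sleeve_a [(0.76, [0.554, -0.076, 0.035])]
hood_left [(0.79, [0.518, -0.204, 0.03])]
hood_right [(0.88, [0.52, -0.203, 0.027])]
bay_left [(0.55, [0.519, -0.201, 0.029])]
bay_right [(0.63, [0.519, -0.207, 0.028])]
```

View pics/scene0.png

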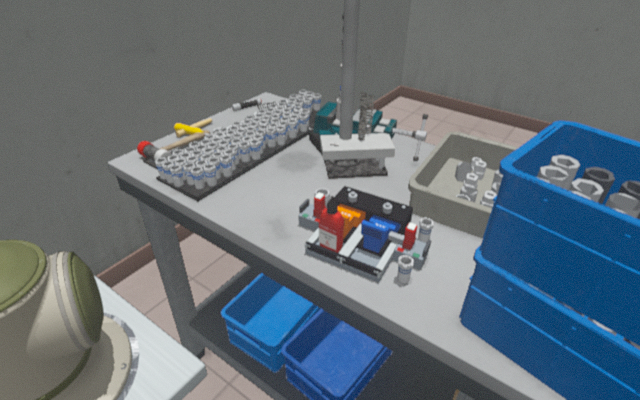

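View pics/top0.png

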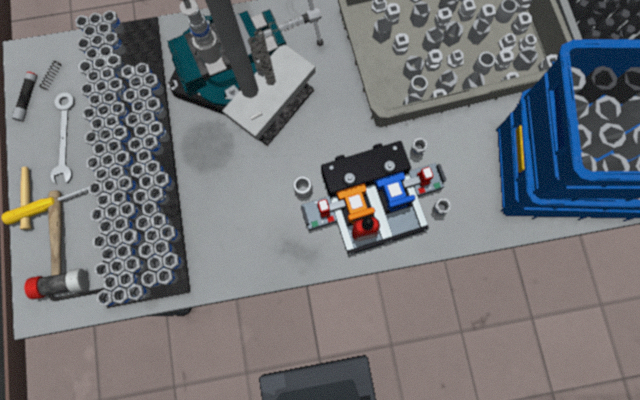

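The orange plug is in the left bay: in the top view it sits at (355,203), with the bottle at (366,226), the left knob at (323,207), the right knob at (426,175), the sleeve at (302,186) and the couplings at (419,146) and (443,206). Next I fit the base pose.

```bash
cat > fit.py <<'E'
from h import *
W=np.load("top0.npy"); im=cv2.imread("pics/top0.png")
reg=(W[...,0]>.38)&(W[...,0]<.66)&(W[...,1]>-.36)&(W[...,1]<-.04)
z=W[...,2]
print("bench z",np.nanmedian(z[reg&(z<.008)]))
hs=cv2.cvtColor(im,cv2.COLOR_BGR2HSV).astype(int)
dark=hs[...,2]<70
m=reg&(z>.054)&(z<.07)&dark
n,l,st,_=cv2.connectedComponentsWithStats(m.astype(np.uint8)); k=1+st[1:,4].argmax(); 
P=W[l==k]; print("hood",len(P),np.nanmedian(P[:,2])); r=cv2.minAreaRect((P[:,:2]*1000).astype(np.float32)); print(r,cv2.boxPoints(r))
H,S,V=hs[...,0],hs[...,1],hs[...,2]
for nme,mm in dict(red=((H<5)|(H>172))&(S>130)&(V>60),orange=(H>7)&(H<22)&(S>130),blue=(H>105)&(H<130)&(S>130)).items():
    n,l,st,_=cv2.connectedComponentsWithStats((mm&reg&(z>.01)).astype(np.uint8))
    for k in range(1,n):
        if st[k,4]>8:
            Q=W[l==k]; T=Q[Q[:,2]>np.nanpercentile(Q[:,2],60)]; print(nme,st[k],np.round(np.nanmean(Q,0),3),"top",np.round(np.nanmedian(T,0),3),np.round(np.nanmax(Q[:,2]),3))
c=im[120:270,280:480]; cv2.imwrite("pics/crop0.png",cv2.resize(c,None,fx=4,fy=4,interpolation=cv2.INTER_CUBIC))
c=cv2.imread("pics/scene0.png")[170:290,280:450]; cv2.imwrite("pics/crop1.png",cv2.resize(c,None,fx=4.5,fy=4.5,interpolation=cv2.INTER_CUBIC))
E
python3 fit.py
```

```text
bench z -0.00033250421254108994
hood 2243 0.06186480335381425
((563.50048828125, -193.44891357421875), (56.47502517700195, 152.48837280273438), 7.506163120269775) [[ 525.5449  -121.54682]
 [ 545.46497 -272.7285 ]
 [ 601.45605 -265.351  ]
 [ 581.536   -114.16934]]
red [418 170  14  24 127] [ 0.52  -0.291  0.052] top [ 0.522 -0.289  0.07 ] 0.075
red [318 204  16  19  95] [ 0.493 -0.109  0.048] top [ 0.494 -0.104  0.07 ] 0.075
red [353 217  26  22 293] [ 0.45  -0.166  0.088] top [ 0.452 -0.166  0.096] 0.119
orange [335 183  39  42 652] [ 0.505 -0.163  0.054] top [ 0.479 -0.164  0.075] 0.081
blue [372 171  43  41 731] [ 0.513 -0.235  0.053] top [ 0.488 -0.237  0.073] 0.08
```

View pics/crop0.png

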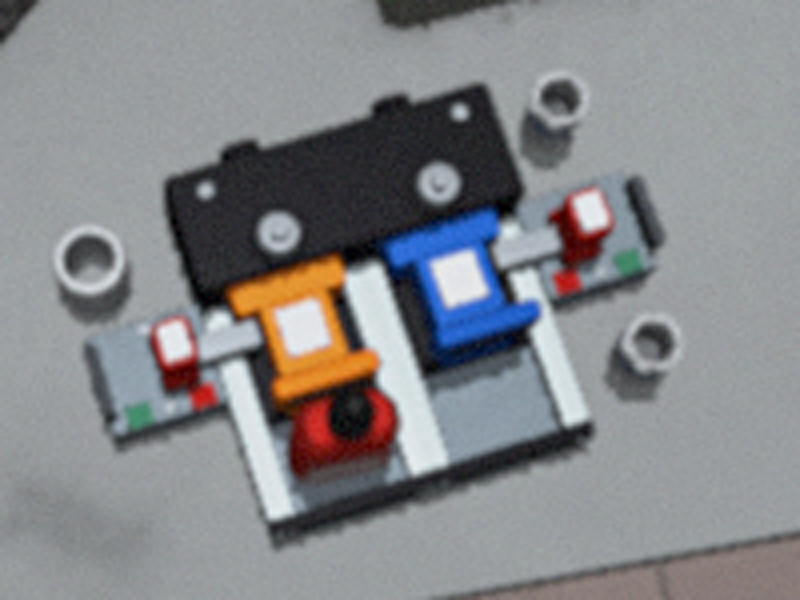

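View pics/crop1.png

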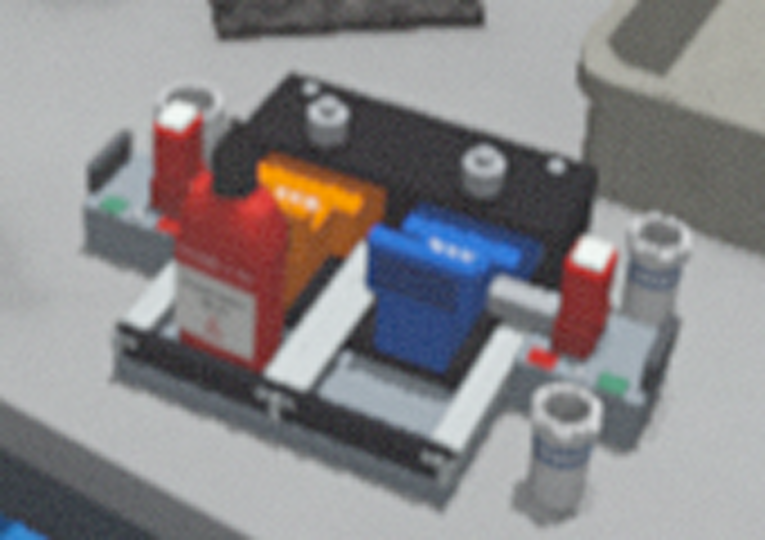

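The crops confirm the layout: the bottle stands in the left bay in front of the orange rib, and both locks are at the inner (red) marks. I'll refine the pose from the top faces.

```bash
cat > fit2.py <<'E'
from h import *
th=np.radians(7.5); O=np.array([.5219,-.1989])
Rm=np.array([[np.cos(th),-np.sin(th)],[np.sin(th),np.cos(th)]])
for n in("top","scene"):
    W=np.load(n+"0.npy").reshape(-1,3); im=cv2.imread(f"pics/{n}0.png").reshape(-1,3)
    B=np.c_[(W[:,:2]-O)@Rm,W[:,2]]*1000
    def box(nm,x0,x1,y0,y1,z0,z1):
        Q=B[(B[:,0]>x0)&(B[:,0]<x1)&(B[:,1]>y0)&(B[:,1]<y1)&(B[:,2]>z0)&(B[:,2]<z1)]
        if len(Q)>4: print(n,nm,len(Q),"p5",np.percentile(Q,4,0).round(1),"p95",np.percentile(Q,96,0).round(1),"med",np.median(Q,0).round(1))
        return Q
    box("ribO",-56,-20,0,75,75,81); box("ribB",-60,-20,-75,0,75,81)
    box("knobL",-30,20,75,125,71,78); box("knobR",-30,20,-125,-75,71,78)
    Q=box("hood",5,80,-90,90,58,66); 
    # hood front-edge line: min x per y bin
    ys=np.arange(-65,70,10); e=[np.percentile(Q[abs(Q[:,1]-y)<5,0],3) if (abs(Q[:,1]-y)<5).sum()>3 else np.nan for y in ys]; print(" hood front edge",np.round(e,1))
    box("stop",-105,-80,-80,80,24.5,31); box("bottle",-95,-40,5,70,82,95); box("bottletop",-95,-40,5,70,112,140); box("bottlelow",-95,-50,5,70,40,80)
    box("sleeve",-60,100,90,180,36,46); box("coup1",-100,-30,-180,-100,40,55);box("bench near",-260,-100,100,200,-6,6)
E
python3 fit2.py
```

```text
top ribO 139 p5 [-44.1  15.1  75.2] p95 [-35.6  57.9  80. ] med [-40.1  36.9  77.7]
top ribB 141 p5 [-44.8 -58.3  75.4] p95 [-36.3 -16.1  79.6] med [-40.6 -38.4  77.4]
top knobL 106 p5 [-14.8  86.5  71.5] p95 [  3.6 101.7  77.5] med [-5.7 94.2 74.7]
top knobR 108 p5 [ -16.9 -104.9   71.3] p95 [  2.2 -89.3  77.5] med [ -8.5 -96.8  74.5]
top hood 2337 p5 [ 15.4 -71.8  59.3] p95 [67.3 70.5 64.7] med [43.6 -0.2 61.8]
 hood front edge [15.  15.7 14.4 14.1 15.3 15.3 15.2 15.1 15.4 15.2 14.7 14.9 15.7 15.7]
top stop 455 p5 [-95.3 -72.8  25.1] p95 [-81.6  71.9  29.7] med [-90.8  -0.1  27.2]
top bottle 171 p5 [-76.5  16.5  82.7] p95 [-53.4  57.3  94.8] med [-69.6  43.7  89.4]
top bottletop 110 p5 [-72.5  28.9 112.5] p95 [-56.8  44.8 130.1] med [-65.6  38.  118.2]
top bottlelow 104 p5 [-79.   19.9  42.8] p95 [-61.5  59.1  79.2] med [-76.6  44.3  62.3]
top sleeve 199 p5 [-18.7  95.8  36.8] p95 [ 63.4 132.6  45.2] med [ 36.1 124.   41.6]
top coup1 103 p5 [ -78.1 -122.    41. ] p95 [ -53.7 -100.4   49. ] med [ -66.8 -112.6   46.4]
top bench near 729 p5 [-125.5  103.4   -3.4] p95 [-101.   194.4   
[... 485 characters left out ...]
13.2 13.  13.4 13.6 14.1 13.2 13.8 14.9 13.8 14.6 13.8 14.3]
scene stop 399 p5 [-96.2 -71.1  25. ] p95 [-81.8  73.7  29.6] med [-92.5  -0.2  27.3]
scene bottle 173 p5 [-78.2  17.2  82.5] p95 [-61.   56.8  94.6] med [-74.2  32.2  88. ]
scene bottletop 90 p5 [-73.5  29.9 112.8] p95 [-61.9  44.7 130.1] med [-68.4  36.8 118.5]
scene bottlelow 398 p5 [-79.4  16.1  42.2] p95 [-64.5  57.   78.3] med [-76.6  33.1  60.6]
scene sleeve 152 p5 [-21.5  93.3  36.7] p95 [ 62.2 134.6  45.2] med [  4.6 128.6  41.2]
scene coup1 116 p5 [ -79.3 -120.8   40.6] p95 [ -55.3 -100.7   48.7] med [ -70.4 -111.4   45.6]
scene bench near 520 p5 [-128.3  103.    -4.7] p95 [-101.3  194.3    2. ] med [-114.8  143.1    0.2]
```

```bash
cat >> h.py <<'E'
TH=np.radians(7.5); O=np.array([.5219,-.1989])
RB=np.array([[np.cos(TH),-np.sin(TH)],[np.sin(TH),np.cos(TH)]])
def plan(*targets, ref=None):
    """targets: (base x mm, base y mm, z mm, tool-y angle in base frame deg) -> shares; ref = index base pose assumed commanded"""
    s=manip.read_state(); p=np.array(s["ee_pos"]); r=R.from_rotvec(s["tool_rot"])
    b=(p[:2]-O)@RB*1000; print("t",round(float(s["time_s"]),2),"base",b.round(1),round(p[2]*1000,1),"yang",round(np.degrees(np.arctan2(*r.as_matrix()[[1,0],1])-TH),2),"zaxis",r.as_matrix()[:,2].round(3),"F",np.round(s["force"],1),"w",round(float(s["width"]),4),"q",np.round(s["qpos"],2))
    for x,y,z,a in targets:
        t=np.r_[O+RB@np.array([x,y])/1000,z/1000]; a=np.radians(a)+TH
        Y=np.array([np.cos(a),np.sin(a),0]); Z=np.array([0,0,-1.]); M=np.c_[np.cross(Y,Z),Y,Z]
        d=r.inv().apply(t-p)/.6; w=(r.inv()*R.from_matrix(M)).as_rotvec()/1.5
        print((x,y,z),np.round(np.r_[d,w],4).tolist())
E
python3 -c "
from h import *
w=lambda x,y:((np.array([x,y])-O)@RB*1000)
a=w(.40,.15);plan((a[0],a[1],235,90),(-65.5,37,200,90))"
```

```text
t 1.4 base [-293.3  778.3] 231.3 yang 68.88 zaxis [ 0.  0. -1.] F [ 0.5 -0.1 -0.3] w 0.0853 q [ 1.12  0.38  1.3  -0.    1.46 -0.22]
(np.float64(-75.3165401358915), np.float64(361.8262549649467), 235) [-0.589, -0.5166, -0.0061, 0.0, 0.0, -0.2458]
(-65.5, 37, 200) [-0.7994, -1.0157, 0.0522, 0.0, 0.0, -0.2458]
```

>>> {"fn": "jog_arm", "kwargs": {
  "moves": [-0.589,-0.5166,-0.0061,0,0,-0.2458,-0.589,-0.5166,-0.0061,0,0,-0.2458,-0.589,-0.5166,-0.0061,0,0,-0.2458,-0.589,-0.5166,-0.0061,0,0,-0.2458,-0.589,-0.5166,-0.0061,0,0,-0.2458,-0.589,-0.5166,-0.0061,0,0,-0.2458,-0.589,-0.5166,-0.0061,0,0,-0.2458,-0.589,-0.5166,-0.0061,0,0,-0.2458,-0.589,-0.5166,-0.0061,0,0,-0.2458,-0.799,-1,0.0522,0,0,-0.2458,-0.799,-1,0.0522,0,0,-0.2458,-0.799,-1,0.0522,0,0,-0.2458,-0.799,-1,0.0522,0,0,-0.2458,-0.799,-1,0.0522,0,0,-0.2458,-0.799,-1,0.0522,0,0,-0.2458,-0.799,-1,0.0522,0,0,-0.2458,-0.799,-1,0.0522,0,0,-0.2458,-0.799,-1,0.0522,0,0,-0.2458,-0.799,-1,0.0522,0,0,-0.2458,-0.799,-1,0.0522,0,0,-0.2458],
  "jaw": -1
}}

```text
time_s: 3.4
ee_pos: [0.4541, -0.1604, 0.2003]
tool_rot: [-0.208, 3.134, -0.0]
force: [-0.5, -0.3, -0.4]
width: 0.0851
grip_force: 0.0
```

```bash
python3 -c "
from h import *
plan((-65.5,37,200,90),(-65.5,37,130,90),(-65.5,37,61,90))"
```

```text
t 3.4 base [-62.2  47. ] 200.3 yang 90.09 zaxis [ 0. -0. -1.] F [-0.5 -0.3 -0.4] w 0.0851 q [-0.59  0.29  1.53  0.    1.32 -2.29]
(-65.5, 37, 200) [0.0055, -0.0167, 0.0006, -0.0002, 0.0002, 0.001]
(-65.5, 37, 130) [0.0055, -0.0166, 0.1173, -0.0002, 0.0002, 0.001]
(-65.5, 37, 61) [0.0056, -0.0166, 0.2323, -0.0002, 0.0002, 0.001]
```

>>> {"fn": "jog_arm", "kwargs": {
  "moves": [0.0055,-0.0166,0.0006,0,0,0.001,0.0055,-0.0166,0.0006,0,0,0.001,0.0055,-0.0166,0.06,0,0,0.001,0.0055,-0.0166,0.1173,0,0,0.001,0.0055,-0.0166,0.16,0,0,0.001,0.0055,-0.0166,0.2,0,0,0.001,0.0055,-0.0166,0.22,0,0,0.001,0.0055,-0.0166,0.2323,0,0,0.001,0.0055,-0.0166,0.2323,0,0,0.001,0.0055,-0.0166,0.2323,0,0,0.001]
}}

```text
time_s: 4.4
ee_pos: [0.4524, -0.172, 0.0612]
tool_rot: [-0.203, 3.134, -0.001]
force: [-0.6, -0.2, 0.3]
width: 0.0849
grip_force: 0.0
```

>>> {"fn": "jog_arm", "kwargs": {
  "moves": [0,0,0,0,0,0,0,0,0,0,0,0,0,0,0,0,0,0,0,0,0,0,0,0,0,0,0,0,0,0,0,0,0,0,0,0,0,0,0,0,0,0,0,0,0,0,0,0],
  "jaw": 1
}}

```text
time_s: 5.2
ee_pos: [0.4524, -0.1719, 0.0614]
tool_rot: [-0.203, 3.134, -0.001]
force: [0.2, 1.4, 6.8]
width: 0.0441
grip_force: 60.2
```

```bash
python3 -c "
from h import *
plan((-65.5,37,181,90),(-70,150,181,90),(-70,150,51,90),(-70,150,49.5,90))"
```

```text
t 5.2 base [-65.3  35.9] 61.4 yang 89.92 zaxis [ 0.001 -0.001 -1.   ] F [0.2 1.4 6.8] w 0.0441 q [-0.61  0.47  1.72  0.    0.94 -2.31]
(-65.5, 37, 181) [0.0001, 0.0017, -0.1994, -0.0004, 0.0007, -0.001]
(-70, 150, 181) [0.0078, 0.1901, -0.1995, -0.0004, 0.0007, -0.001]
(-70, 150, 51) [0.008, 0.1902, 0.0172, -0.0004, 0.0007, -0.001]
(-70, 150, 49.5) [0.008, 0.1902, 0.0197, -0.0004, 0.0007, -0.001]
```

>>> {"fn": "jog_arm", "kwargs": {
  "moves": [0,0,-0.03,0,0,0,0,0,-0.08,0,0,0,0,0.002,-0.14,0,0,0,0,0.002,-0.199,0,0,0,0,0.002,-0.199,0,0,0,0.004,0.06,-0.199,0,0,0,0.008,0.12,-0.199,0,0,0,0.008,0.17,-0.199,0,0,0,0.008,0.19,-0.199,0,0,0,0.008,0.19,-0.199,0,0,0,0.008,0.19,-0.14,0,0,0,0.008,0.19,-0.08,0,0,0,0.008,0.19,-0.03,0,0,0,0.008,0.19,0,0,0,0,0.008,0.19,0.01,0,0,0,0.008,0.19,0.01,0,0,0]
}}

```text
time_s: 6.8
ee_pos: [0.4328, -0.0602, 0.0541]
tool_rot: [0.202, -3.134, -0.001]
force: [0.0, 0.6, -0.6]
width: 0.0435
grip_force: 61.5
```

Run:
```python
from h import *
plan((-70,150,49.5,90))
c=viewer.camera("scene"); cv2.imwrite("pics/s1.png",cv2.resize(c["image"][130:310,230:470],None,fx=3,fy=3))
```

```text
t 6.8 base [-70.2 149.1] 54.1 yang 89.87 zaxis [-0.001  0.    -1.   ] F [ 0.   0.6 -0.6] w 0.0435 q [-0.41  0.43  1.85 -0.    0.86 -2.11]
(-70, 150, 49.5) [-0.0004, 0.0015, 0.0077, 0.0003, -0.0007, -0.0016]
```

View pics/s1.png

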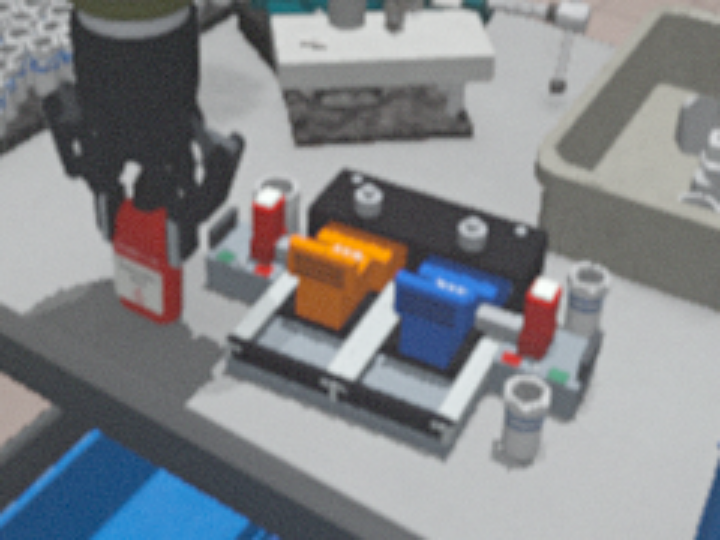

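The picture shows the bottle held upright just above the bench at (145,270) in the crop, with everything else undisturbed. I lower it and release.

>>> {"fn": "jog_arm", "kwargs": {
  "moves": [0,0.001,0.003,0,0,0,0,0.001,0.006,0,0,0,0,0.001,0.008,0,0,0,0,0.001,0.008,0,0,0]
}}

```text
time_s: 7.25
ee_pos: [0.4327, -0.0588, 0.05]
tool_rot: [-0.203, 3.135, -0.0]
force: [-0.2, -0.2, -1.4]
width: 0.0441
grip_force: 61.5
```

>>> {"fn": "jog_arm", "kwargs": {
  "moves": [0,0,0,0,0,0,0,0,0,0,0,0,0,0,0,0,0,0,0,0,0,0,0,0,0,0,0,0,0,0,0,0,0,0,0,0,0,0,0,0,0,0,0,0,-0.03,0,0,0,0,0,-0.09,0,0,0,0,0,-0.16,0,0,0,0,0,-0.22,0,0,0,0,0,-0.22,0,0,0],
  "jaw": -1
}}

```text
time_s: 8.45
ee_pos: [0.4343, -0.0595, 0.1859]
tool_rot: [-0.203, 3.127, -0.006]
force: [0.2, -0.1, -0.3]
width: 0.0855
grip_force: 0.0
```

Run:
```python
from h import *
plan((-7,95,170,90),(-7,95,54,90))
c=viewer.camera("scene"); cv2.imwrite("pics/s2.png",cv2.resize(c["image"][130:310,230:470],None,fx=3,fy=3))
```

```text
t 8.45 base [-68.6 149.7] 185.9 yang 89.92 zaxis [ 0.008 -0.003 -1.   ] F [ 0.2 -0.1 -0.3] w 0.0855 q [-0.41  0.23  1.67  0.    1.24 -2.11]
(-7, 95, 170) [-0.1026, -0.0909, 0.0276, -0.003, 0.005, -0.0009]
(-7, 95, 54) [-0.1012, -0.09, 0.2209, -0.003, 0.005, -0.0009]
```

View pics/s2.png

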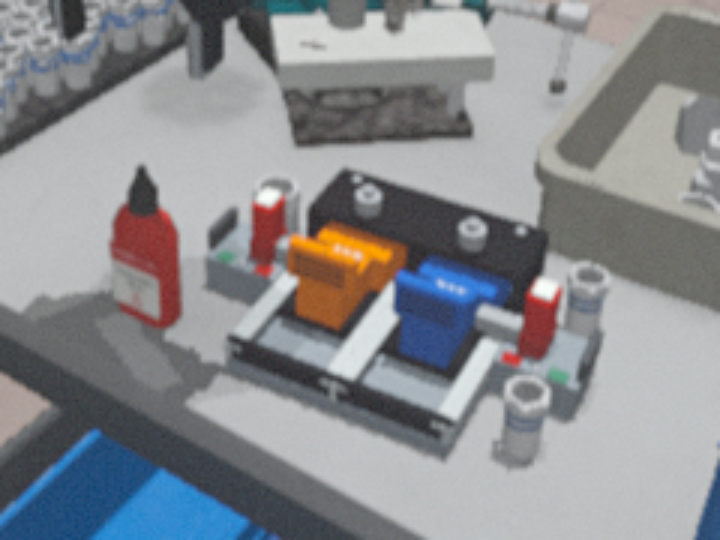

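The bottle stands upright on the bench at (145,265) in the crop. Next is the left lock.

>>> {"fn": "jog_arm", "kwargs": {
  "moves": [-0.04,-0.04,0.028,-0.003,0.005,-0.001,-0.09,-0.08,0.028,-0.003,0.005,-0.001,-0.1026,-0.0909,0.028,-0.003,0.005,-0.001,-0.1026,-0.0909,0.028,-0.003,0.005,-0.001,-0.1026,-0.0909,0.028,-0.003,0.005,-0.001,-0.1026,-0.0909,0.028,-0.003,0.005,-0.001],
  "jaw": 0
}}

```text
time_s: 9.1
ee_pos: [0.4997, -0.1042, 0.1649]
tool_rot: [0.206, -3.126, -0.007]
force: [0.3, 0.6, 0.3]
width: 0.0425
grip_force: 0.0
```

Run:
```python
from h import *
plan((-7,95,100,90),(-7,95,50,90))
```

```text
t 9.1 base [-9.7 96.8] 164.9 yang 90.02 zaxis [-0.009  0.004 -1.   ] F [0.3 0.6 0.3] w 0.0425 q [-0.44  0.38  1.51 -0.    1.26 -2.14]
(-7, 95, 100) [-0.0053, -0.0036, 0.1081, 0.0034, -0.0055, 0.0003]
(-7, 95, 50) [-0.006, -0.004, 0.1915, 0.0034, -0.0055, 0.0003]
```

>>> {"fn": "jog_arm", "kwargs": {
  "moves": [-0.0053,-0.0036,0.04,0.0034,-0.0055,0,-0.0053,-0.0036,0.08,0.0034,-0.0055,0,-0.0053,-0.0036,0.108,0.0034,-0.0055,0,-0.0053,-0.0036,0.108,0.0034,-0.0055,0,-0.0053,-0.0036,0.108,0.0034,-0.0055,0]
}}

```text
time_s: 9.6
ee_pos: [0.5035, -0.1062, 0.1009]
tool_rot: [-0.206, 3.134, -0.001]
force: [-0.2, 0.5, 0.7]
width: 0.0429
grip_force: 0.0
```

Run:
```python
from h import *
plan((-7,95,100,90),(-7,95,50,90))
```

```text
t 9.6 base [-6.2 94.3] 100.9 yang 90.01 zaxis [ 0.001 -0.001 -1.   ] F [-0.2  0.5  0.7] w 0.0429 q [-0.44  0.46  1.59 -0.    1.09 -2.14]
(-7, 95, 100) [0.0014, 0.0012, 0.0015, -0.0005, 0.0007, 0.0002]
(-7, 95, 50) [0.0015, 0.0012, 0.0848, -0.0005, 0.0007, 0.0002]
```

>>> {"fn": "jog_arm", "kwargs": {
  "moves": [0.001,0.001,0.03,0,0,0,0.001,0.001,0.06,0,0,0,0.001,0.001,0.078,0,0,0,0.001,0.001,0.085,0,0,0,0.001,0.001,0.085,0,0,0]
}}

```text
time_s: 10.1
ee_pos: [0.5031, -0.106, 0.0495]
tool_rot: [-0.206, 3.134, -0.001]
force: [0.5, 0.4, 0.0]
width: 0.0425
grip_force: 0.0
```

>>> {"fn": "jog_arm", "kwargs": {
  "moves": [0,0,0,0,0,0,0,0,0,0,0,0,0,0,0,0,0,0,0,0,0,0,0,0,0,0,0,0,0,0,0,0,0,0,0,0],
  "jaw": 1
}}

```text
time_s: 10.7
ee_pos: [0.5032, -0.1052, 0.0502]
tool_rot: [-0.205, 3.133, 0.0]
force: [-0.7, 6.3, 5.6]
width: 0.0172
grip_force: 59.1
```

Run:
```python
from h import *
plan((-7,95,50,90))
```

```text
t 10.7 base [-6.3 95.3] 50.2 yang 89.99 zaxis [ 0.002  0.    -1.   ] F [-0.7  6.3  5.6] w 0.0172 q [-0.44  0.53  1.65  0.    0.96 -2.14]
(-7, 95, 50) [0.0012, -0.0006, 0.0004, 0.0001, 0.0014, -0.0002]
```

>>> {"fn": "jog_arm", "kwargs": {
  "moves": [0,0.008,0,0,0,0,0,0.016,0,0,0,0,0,0.024,0,0,0,0,0,0.032,0,0,0,0,0,0.038,0,0,0,0,0,0.042,0,0,0,0,0,0.042,0,0,0,0,0,0.042,0,0,0,0]
}}

```text
time_s: 11.5
ee_pos: [0.5002, -0.0812, 0.0502]
tool_rot: [-0.205, 3.132, -0.003]
force: [-0.1, -0.1, 6.9]
width: 0.0169
grip_force: 59.4
```

Run:
```python
from h import *
plan((-6.3,119.3,50,90))
```

```text
t 11.5 base [ -6.1 119.5] 50.2 yang 90.0 zaxis [ 0.003 -0.002 -1.   ] F [-0.1 -0.1  6.9] w 0.0169 q [-0.39  0.52  1.67 -0.    0.94 -2.1 ]
(-6.3, 119.3, 50) [0.0003, -0.0004, 0.0004, -0.0013, 0.0017, 0.0]
```

>>> {"fn": "jog_arm", "kwargs": {
  "moves": [0,0.002,0,0,0,0,0,0.004,0,0,0,0,0,0.004,0,0,0,0]
}}

```text
time_s: 11.8
ee_pos: [0.5003, -0.0809, 0.0502]
tool_rot: [-0.206, 3.132, -0.009]
force: [-2.5, -13.4, 3.7]
width: 0.0171
grip_force: 59.2
```

>>> {"fn": "jog_arm", "kwargs": {
  "moves": [0,0,0,0,0,0,0,0,0,0,0,0,0,0,0,0,0,0,0,0,0,0,0,0,0,0,-0.04,0,0,0,0,0,-0.1,0,0,0,0,0,-0.15,0,0,0,0,0,-0.16,0,0,0,0,0,-0.16,0,0,0,0,0,-0.16,0,0,0],
  "jaw": 0
}}

```text
time_s: 12.8
ee_pos: [0.4988, -0.0783, 0.1441]
tool_rot: [0.206, -3.134, -0.001]
force: [-1.1, -0.7, -0.1]
width: 0.0429
grip_force: 0.0
```

Run:
```python
from h import *
plan((-40,37,145,0))
c=viewer.camera("scene");W=cloud(c).reshape(-1,3);t=viewer.camera("top");W2=cloud(t).reshape(-1,3)
for w in(W,W2):
    B=np.c_[(w[:,:2]-O)@RB,w[:,2]]*1000
    for y0,y1 in((75,150),(-125,-75)):
        Q=B[(abs(B[:,0]+7)<22)&(B[:,1]>y0)&(B[:,1]<y1)&(abs(B[:,2]-74.5)<3)]; print(len(Q),np.median(Q,0).round(1) if len(Q) else "")
```

```text
t 12.8 base [ -7.2 122.6] 144.1 yang 90.0 zaxis [-0.001  0.    -1.   ] F [-1.1 -0.7 -0.1] w 0.0429 q [-0.39  0.39  1.56 -0.    1.19 -2.09]
(-40, 37, 145) [0.0547, -0.1427, -0.0015, -0.0002, -0.0007, 1.0472]
59 [ -8.6 117.8  74.7]
77 [-10.2 -95.9  74.9]
0 
98 [ -7.1 -96.9  74.6]
```

>>> {"fn": "jog_arm", "kwargs": {
  "moves": [0.0547,-0.1427,-0.0015,0,0,0.1,0.0547,-0.1427,-0.0015,0,0,0.2,0.0547,-0.1427,-0.0015,0,0,0.3,0.0547,-0.1427,-0.0015,0,0,0.4,0.0547,-0.1427,-0.0015,0,0,0.5,0.0547,-0.1427,-0.0015,0,0,0.6,0.0547,-0.1427,-0.0015,0,0,0.7,0.0547,-0.1427,-0.0015,0,0,0.8,0.0547,-0.1427,-0.0015,0,0,0.9,0.0547,-0.1427,-0.0015,0,0,1,0.0547,-0.1427,-0.0015,0,0,1,0.0547,-0.1427,-0.0015,0,0,1,0.0547,-0.1427,-0.0015,0,0,1]
}}

```text
time_s: 14.2
ee_pos: [0.4778, -0.1677, 0.1457]
tool_rot: [1.983, 2.437, 0.0]
force: [1.0, 1.2, 0.3]
width: 0.0428
grip_force: 0.0
```

Run:
```python
from h import *
plan((-40,37,145,0),(-40,37,53,0))
c=viewer.camera("scene");W=cloud(c).reshape(-1,3);t=viewer.camera("top");W2=cloud(t).reshape(-1,3)
for w in(W,W2):
    B=np.c_[(w[:,:2]-O)@RB,w[:,2]]*1000
    for y0,y1 in((75,150),(-125,-75)):
        Q=B[(abs(B[:,0]+7)<22)&(B[:,1]>y0)&(B[:,1]<y1)&(abs(B[:,2]-74.5)<3)]; print(len(Q),np.median(Q,0).round(1) if len(Q) else "",np.percentile(Q,(4,96),axis=0)[:,1].round(1) if len(Q) else"")
```

```text
t 14.2 base [-39.6  36.7] 145.7 yang 4.23 zaxis [ 0. -0. -1.] F [1.  1.2 0.3] w 0.0428 q [-0.57  0.39  1.56  0.    1.2  -0.78]
(-40, 37, 145) [0.0005, -0.0006, 0.0012, 0.0001, 0.0001, 0.0492]
(-40, 37, 53) [0.0005, -0.0006, 0.1546, 0.0001, 0.0001, 0.0492]
60 [ -8.2 118.4  75.1] [111.7 125.7]
74 [ -9.5 -95.7  75.1] [-102.8  -87.7]
0  
0
```

Run:
```python
from h import *
def ctr(img,c,y):  # subpixel centroid of red knob seen
    hs=cv2.cvtColor(img,cv2.COLOR_BGR2HSV).astype(int)
    M=cv2.Rodrigues(np.array(c["rvec"],float))[0]
    w=np.r_[O+RB@np.array([-.007,y/1000]),.060]
    p=cv2.projectPoints(w[None],np.array(c["rvec"],float),np.array(c["tvec"],float),np.array([[c["fx"],0,c["cx"]],[0,c["fy"],c["cy"]],[0,0,1]]),None)[0].ravel()
    return p
c=viewer.camera("scene"); a=cv2.imread("pics/scene0.png")
ims=np.mean([viewer.camera("scene")["image"].astype(float) for _ in range(4)],0).astype(np.uint8)
p0=ctr(a,c,95); print(p0,[ctr(a,c,y).round(2).tolist() for y in(117,118,119,120)])
x,y=np.round(p0).astype(int)
T=a[y-13:y+9,x-5:x+6]
for im in(a,ims):
    r=cv2.matchTemplate(im[150:250,270:360],T,cv2.TM_CCOEFF_NORMED); _,v,_,(mx,my)=cv2.minMaxLoc(r)
    f=lambda l,m,n:(l-n)/(2*(l-2*m+n)); 
    print(v,mx+f(r[my,mx-1],r[my,mx],r[my,mx+1])+270-x+5,my+f(r[my-1,mx],r[my,mx],r[my+1,mx])+150-y+13)
cv2.imwrite("pics/s3.png",cv2.resize(ims[150:290,270:450],None,fx=4,fy=4))
```

```text
[319.53206219 202.68080713] [[310.05, 199.51], [309.62, 199.36], [309.19, 199.22], [308.77, 199.08]]
0.9999995827674866 0.02410888671875 0.011688232421875
0.9031506180763245 -10.453857421875 -3.9725494384765625
```

View pics/s3.png

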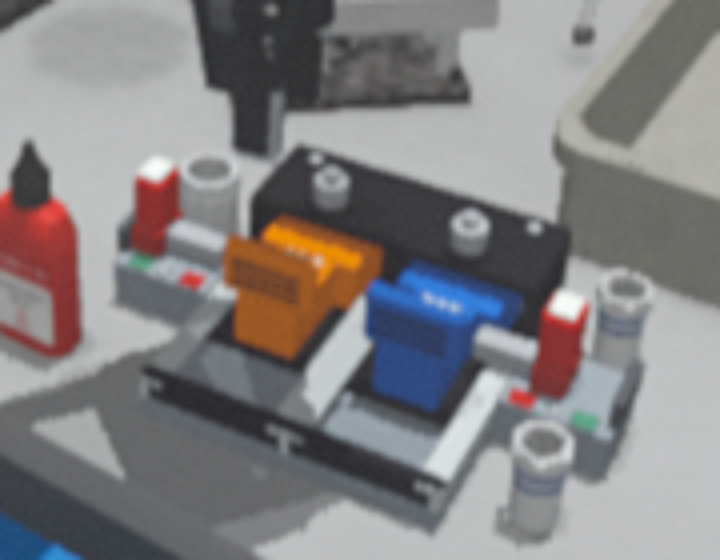

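The averaged crop shows the left knob at (157,205), shifted −10.5 px, which matches the full 24 mm. The tongue is clear and the sleeve and couplings are unmoved. Next I grip the orange rib.

>>> {"fn": "jog_arm", "kwargs": {
  "moves": [0,0,0.02,0,0,0.05,0,0,0.06,0,0,0.05,0,0,0.09,0,0,0.05,0,0,0.12,0,0,0.05,0,0,0.145,0,0,0.05,0,0,0.1546,0,0,0.05,0,0,0.1546,0,0,0.05]
}}

```text
time_s: 15.25
ee_pos: [0.4778, -0.1677, 0.053]
tool_rot: [-2.076, -2.358, -0.0]
force: [-0.2, -0.6, 0.6]
width: 0.0428
grip_force: 0.0
```

>>> {"fn": "jog_arm", "kwargs": {
  "moves": [0,0,0,0,0,0,0,0,0,0,0,0,0,0,0,0,0,0,0,0,0,0,0,0,0,0,0,0,0,0,0,0,0,0,0,0,0,0,0,0,0,0],
  "jaw": 1
}}

```text
time_s: 15.95
ee_pos: [0.4785, -0.168, 0.0542]
tool_rot: [2.074, 2.355, 0.001]
force: [0.2, 0.8, 6.4]
width: 0.009
grip_force: 59.6
```

Run:
```python
from h import *
plan((-82.2,37,53,0))
```

```text
t 15.95 base [-39.   36.3] 54.2 yang -0.24 zaxis [ 0.003 -0.002 -1.   ] F [0.2 0.8 6.4] w 0.009 q [-0.57  0.52  1.67  0.    0.96 -0.7 ]
(-82.2, 37, 53) [0.0009, -0.072, 0.0019, 0.0015, 0.0012, -0.0028]
```

>>> {"fn": "jog_arm", "kwargs": {
  "moves": [0,-0.005,0,0,0,0,0,-0.01,0,0,0,0,0,-0.015,0,0,0,0,0,-0.02,0,0,0,0,0,-0.025,0,0,0,0,0,-0.03,0,0,0,0,0,-0.035,0,0,0,0,0,-0.04,0,0,0,0,0,-0.046,0,0,0,0,0,-0.052,0,0,0,0,0,-0.058,0,0,0,0,0,-0.063,0,0,0,0,0,-0.067,0,0,0,0,0,-0.07,0,0,0,0,0,-0.07,0,0,0,0,0,-0.07,0,0,0,0]
}}

```text
time_s: 17.55
ee_pos: [0.4373, -0.1737, 0.0542]
tool_rot: [2.074, 2.354, 0.001]
force: [2.8, -0.5, 6.8]
width: 0.0087
grip_force: 60.2
```

>>> {"fn": "jog_arm", "kwargs": {
  "moves": [0,-0.002,0,0,0,0,0,-0.002,0,0,0,0]
}}

```text
time_s: 17.75
ee_pos: [0.4363, -0.1739, 0.0542]
tool_rot: [2.074, 2.354, 0.002]
force: [3.9, 0.9, 6.7]
width: 0.0086
grip_force: 60.1
```

Run:
```python
from h import *
plan((-82.2,37,53,0))
```

```text
t 17.75 base [-81.6  36. ] 54.2 yang -0.26 zaxis [ 0.004 -0.002 -1.   ] F [3.9 0.9 6.7] w 0.0086 q [-0.63  0.47  1.77  0.    0.9  -0.76]
(-82.2, 37, 53) [0.0017, -0.001, 0.0021, 0.0027, 0.0019, -0.003]
```

>>> {"fn": "jog_arm", "kwargs": {
  "moves": [0,-0.002,0,0,0,0,0,-0.004,0,0,0,0,0,-0.004,0,0,0,0]
}}

```text
time_s: 18.05
ee_pos: [0.4356, -0.174, 0.0543]
tool_rot: [2.073, 2.35, 0.006]
force: [12.6, 4.7, 0.9]
width: 0.0088
grip_force: 59.5
```

The force rise shows the plug is against the stop, so I release and rise.

>>> {"fn": "jog_arm", "kwargs": {
  "moves": [0,0,0,0,0,0,0,0,0,0,0,0,0,0,0,0,0,0,0,0,0,0,0,0,0,0,-0.03,0,0,0,0,0,-0.09,0,0,0,0,0,-0.16,0,0,0,0,0,-0.25,0,0,0,0,0,-0.3,0,0,0,0,0,-0.3,0,0,0,0,0,-0.3,0,0,0],
  "jaw": 0
}}

```text
time_s: 19.15
ee_pos: [0.4324, -0.1734, 0.2331]
tool_rot: [2.076, 2.357, 0.0]
force: [0.6, 0.3, -0.8]
width: 0.0424
grip_force: 0.0
```

Run:
```python
from h import *
plan()
for n in("top","scene"):
    c=viewer.camera(n); B=cloud(c).reshape(-1,3); B=np.c_[(B[:,:2]-O)@RB,B[:,2]]*1000
    for nm,x0,x1,y0,y1,z0,z1 in(("ribO",-110,-20,5,70,74,82),("ribB",-60,-20,-75,0,74,82),("knobL",-30,16,75,145,71,78),("knobR",-30,16,-145,-75,71,78),("bottop",-110,-30,110,190,100,125)):
        Q=B[(B[:,0]>x0)&(B[:,0]<x1)&(B[:,1]>y0)&(B[:,1]<y1)&(B[:,2]>z0)&(B[:,2]<z1)]
        print(n,nm,len(Q),np.median(Q,0).round(1) if len(Q) else "")
cv2.imwrite("pics/s4.png",cv2.resize(c["image"][150:300,260:450],None,fx=4,fy=4))
```

```text
t 19.15 base [-85.4  37. ] 233.1 yang -0.25 zaxis [ 0.001 -0.001 -1.   ] F [ 0.6  0.3 -0.8] w 0.0424 q [-0.64  0.23  1.51 -0.    1.4  -0.76]
top ribO 88 [-82.   33.2  77.2]
top ribB 0 
top knobL 4 [  3.4 124.1  73. ]
top knobR 0 
top bottop 0 
scene ribO 118 [-84.5  37.1  77.6]
scene ribB 122 [-42.8 -36.6  77.4]
scene knobL 60 [ -8.9 119.   75. ]
scene knobR 76 [-10.3 -96.1  75. ]
scene bottop 83 [-73.3 150.  106.2]
```

View pics/s4.png

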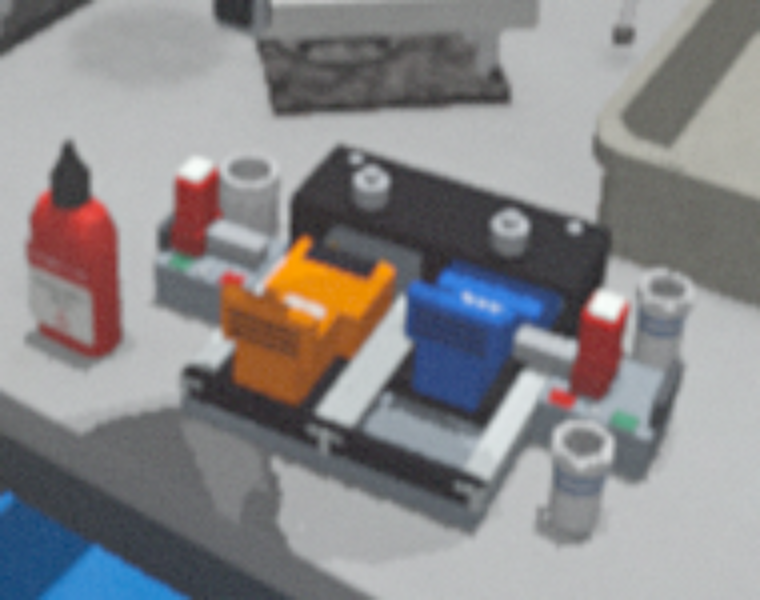

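The picture shows the orange plug flat against the stop bar at (300,320). The left lock is open, blue is seated and locked, the bottle is upright at (75,260), and the bystanders are untouched.

```bash
python3 -c "
from station import manip
print(manip.sign_off())"
```

```text
the job is handed in; nothing more can be done
None
```

I set the bottle upright on the bench left of the base, slid the left lock out to its end stop, then pulled the orange plug to the front stop, where it lies flat; blue stays plugged in and locked, nothing else moved, and I handed the job in at about 19 s (no verdict came back).

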